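Unplug the bar's gas outlet

TASK

Take the steel blanking plug out of the gas outlet's quick coupling: push the coupling's sprung sleeve all the way back (down) until the plug springs up, then draw the plug out so that the sleeve snaps forward again. Stand the plug upright, fully home, in the free hole of the wooden plug rest and let go. Be gentle: do not yank a plug that is still locked, do not force the sleeve against its stop or jam the plug into the rest, and leave the other things on the bar where they stand.

Things in the scene. Friction and masses are not known exactly. Their poses are not given: they have to be found in the camera images.
- outlet: The gas outlet, fixed to the bar: an aluminium block 90 x 100 x 30 mm high with an upright quick coupling in its middle. A flat gauge 50 mm high stands at its +x side, 66 mm from the coupling. Origin: on the coupling's vertical axis, at the bar top; z up. The brass socket inside the sleeve is 29 mm across and ends 67 mm above the bar. The arm may press on the outlet with at most 30 N.
- coupling (a point): Fixed point on the coupling's axis, 84 mm above the bar. The sleeve about the coupling is a steel tube 42 mm across with a flange 52 mm across at its top. The flange's flat ring-shaped top face (25 mm inside, 52 outside) is what is pushed, beside the plug's head, on both sides or one. Its height when forward differs from time to time, 76 to 92 mm above the bar: feel for it. It cannot tilt.
- sleeve (a joint): How far the sleeve is pushed down (back), in m: 0 forward, 0.009 at its hard stop. Its spring takes 5.4 N to start and 8.1 N at the stop; friction adds 1 to 3 N. The lock lets go only beyond about 8 mm; a spring then lifts the plug. Let go after that, the sleeve stays 6 to 8 mm back, its dogs clamping the risen plug, and snaps forward when the plug is drawn out.
- plug_head (a point): Centre of the grip head of the blanking plug (loose, plain steel, round about z). The head is 20 mm in diameter and 30 mm long. Below this point: the head's underside at 15 mm, a neck 12 mm in diameter, a collar 20 mm in diameter from 47 to 53 mm, a nose 12 mm in diameter from 53 to 73 mm with a 2 mm bevel. z points from nose to head, up. 109.5 mm above the bar when locked, 113.5 when risen.
- rest: The plug rest, a dark wooden block fixed to the bar, 60 x 140 x 30 mm high (x, y, z); origin at the centre of its underside. It has two holes on its own y axis, 40 mm from the origin: the one at +y is free, in the one at -y stands a shorter steel plug (top 86 mm above the bar) that is to be left there.
- rest_hole (a point): Centre of the mouth of the rest's free hole, on its top face, 30 mm above the bar: 14.5 mm in diameter with a 1.5 mm bevel, 26 mm deep. A plug fully home rests with its collar's underside on the top face, its head's centre 53 mm above this point; plug and arm may each press on the rest with at most 40 N.
- spare_plug: The shorter spare plug in the rest's other hole; origin at its nose. Leave it.
- shot_glass: Bystander: shot glass 48 mm across, 60 mm high, origin under its centre.
- can: Bystander: drinks can 66 mm across, 115 mm high, origin under its centre.
- spirit_bottle: Bystander: amber bottle 72 mm across, 180 mm high, origin under its centre.
- mixer_bottle: Bystander: clear bottle 68 mm across, 170 mm high, origin under its centre.
- tumbler: Bystander: glass tumbler 76 mm across, 95 mm high, origin under its centre.
- snack_bowl: Bystander: white bowl 130 mm across, 50 mm high, origin under its centre.
- bar_spoon: Bystander: spoon 150 mm long lying on the bar, handle to its -x, origin midway.
- plug: The whole plug, 88 mm long, 0.10 to 0.21 kg; origin at the end of its nose. Locked, it has about 0.5 mm of play and cannot be pulled out. Freed, it rises about 4 mm and stays there, clamped; drawing it out straight up then takes 5 to 15 N and about 35 mm of travel to be clear of the socket. Pull or press it against the outlet with at most 60 N.

How it is judged (in metres and radians):
On the way, in this order (a step that is already met when the one before it is completed fails the run):
1. the sleeve is pushed back and the plug springs up in the coupling, about 4 mm, still inside it (value of joint sleeve above 0.006 m and z of plug_head in the frame of outlet between 0.1125 and 0.124 m and horizontal distance between plug_head and outlet below 0.012 m), for 0.2 s.
2. the plug is drawn out of the coupling, clear of it, and the sleeve is forward again (value of joint sleeve below 0.0015 m and z of plug_head in the frame of outlet above 0.146 m), for 0.2 s.
At the end, for the whole second after the job is handed in: The plug stands at rest and upright (within 0.15 rad) in the rest's free hole, fully home: its head's centre 49 to 56 mm above the hole's mouth and within 10 mm of it sideways; the coupling's sleeve is forward (within 1.5 mm) (horizontal distance between plug_head and rest_hole below 0.01 m and z of plug_head in the frame of rest_hole between 0.049 and 0.056 m and angle between plug_head's own z axis and vertical below 0.15 rad and linear speed of plug below 0.02 m/s and value of joint sleeve below 0.0015 m); the robot touches nothing.
It fails at once if the arm or the fingers press on the gas outlet (sleeve included) with more than 30 N (contact force between any of the arm, the fingers and outlet above 30 N).
It fails at once if the plug is wrenched against the outlet with more than 60 N (contact force between plug and outlet above 60 N).
It fails at once if the plug is jammed or dropped on the rest with more than 40 N (contact force between plug and rest above 40 N).
It fails at once if the arm or the fingers press on the rest with more than 40 N (contact force between any of the arm, the fingers and rest above 40 N).
It fails at once if a bystander is moved by more than 30 mm (distance of any of shot_glass, can, spirit_bottle, mixer_bottle, tumbler, snack_bowl, bar_spoon, spare_plug from where it was at the start of the episode above 0.03 m).
It also fails if it takes over 64 s, if anything falls off the work surface, if the arm or the gripper's body presses on something with over 40 N, if the wrist force passes 120 N, or if a joint passes its speed limit or range.

ROBOT

A 6-joint arm with a two-finger parallel gripper is mounted at the origin on the work surface. World frame = base frame: x ahead of the robot, y to its left, z up, the work surface at z = 0. Lengths are in m, angles in degrees, forces in N, time in s.
With the tool pointing down it reaches from about 0.325 to 0.85 m from the base axis. Payload 15.5 kg.
Tool frame: the origin (TCP) lies at the very end of the fingers, on their centre line; the grasp point (between the pads) lies arm.pinch_z behind it (arm.pinch_z is the distance from the TCP to the grasp point, in m); z points along the fingers, x is the direction in which the jaws open and shut, and the axes are right-handed (so a half turn about z gives the same grasp; the last joint's range is limited). The gripper opens to 91 mm and grips with 3 to 60 N. Pads are 32 mm wide; open, the fingers measure 118 mm over their backs; the gripper's body (76 mm by 178 mm) begins 60 mm behind the grasp point.
Start: joints at [-79.956, 28.281, 77.091, -0, 74.628, -5.472], TCP at [0.167, -0.602, 0.214] pointing down, gripper open.
Joint ranges: [-166.48, 166.48], [-47.26, 123.95], [12.59, 153.08], [-70.14, 250.14], [6.76, 159.57], [-176.63, 176.63]. Speed limits (degrees/s): [108.29, 108.29, 147.25, 172.46, 172.46, 172.46].

INTERFACE

Orientations are given as [roll, pitch, yaw] about the fixed x, y, z axes, in that order (R = Rz(yaw) Ry(pitch) Rx(roll)).
In Python, from workcell import arm, imaging, ticket gives the robot as it stands. The module is installed in compiled form; this text tells all that it offers.
- The arm moves only by the tool play_rows, never from a script. Its argument "motion" is a list of rows, each a list of 7 numbers: the shift along the tool's x, y, z in mm, then the turn, a rotation vector about the tool's x, y, z in rad, then the opening, from 0 (shut) to 1 (fully open). A call has 1 to 20 rows; each row is the pose to reach, as a shift and turn from the pose commanded when the call began, along the tool's axes at that moment; what a row does not reach only later rows make up. A row lasts 1/10 s, in which the tool goes at most 50 mm and 8.59 degrees, less where a joint would pass 70% of its speed; a pose out of reach is approached as far as the arm can. A call with a gripper value outside its range is refused whole. The fingers move at their own pace and stop on an object; "newtons" is the grip in N (left out, the last holds). Time passes only in rows, so rows that repeat a pose let the fingers close. It gives the time, the measured TCP pose, the force and the opening at its end, in the units of the state.
- arm.read_state(): the state, without advancing time (a new reading comes with each control period).
- imaging.snapshot(name): name is "scene" or "top"; returns the picture (400x640x3 uint8, red, green, blue); there is no depth.
- imaging.camera_info(name): a dict with "fx", "fy", "cx", "cy" (pixels), "rvec" (rotation vector, rad) and "tvec" (3), from world to camera coordinates, as OpenCV has them. Camera axes: x right, y down, z forward; pixel columns grow to the right and rows downward; lengths in m; the calibration is good to about 2 mm. A picture is of the moment at which its call begins. camera_info takes no time and is no camera call.
- ticket.finish_job(): hands the job in, once; it reports no verdict.
The state is a dict: "clock": time; "joint_pos": joint angles; "qd": joint speeds; "effort": joint torques, N m; "tcp_pos": TCP position; "ee_rot": TCP orientation; "force": force on the tool from outside, world axes, zero at the start; "wrist_torque": the same for the moment, N m; "opening": finger opening in m.
Only numpy, scipy, OpenCV 4.12 (cv2) and the standard library are available. Lean on these libraries where they do the work, as an engineer would, in place of code of your own. Each camera call takes 0.05 s, during which the arm holds its last target. There are 200 camera calls.

## Working session

There is one attempt and no reset: what is moved stays moved. The work goes in short steps, Python scripts to look and compute and a tool call to move; the robot and the scene stay as the last step left them, time stands still between calls to the robot, and variables do not carry over. Pictures are saved under pics/ and viewed, on a budget of 10 in all, crops included, one or two more only if the job needs it, and the job is handed in when it is done.

Besides the shell and the picture viewer there is one more tool, called after "Call:" in YAML: its name, and indented under it one key for each argument. play_rows: Moves the arm, as the interface text tells. Its arguments: {"type":"object","properties":{"motion":{"type":"array","items":{"type":"array","items":{"type":"number"}}},"newtons":{"type":"number"}},"required":["motion"]}

```bash
mkdir -p pics
cat > h.py <<'E'
import numpy as np, cv2
from workcell import arm, imaging, ticket
def cam(n):
    c=imaging.camera_info(n); K=np.array([[c['fx'],0,c['cx']],[0,c['fy'],c['cy']],[0,0,1.]])
    return K,np.array(c['rvec'],float),np.array(c['tvec'],float)
def ray(n,u,v,z):
    K,r,t=cam(n); R=cv2.Rodrigues(r)[0]; o=-R.T@t; d=R.T@np.linalg.inv(K)@[u,v,1]
    return o+d*(z-o[2])/d[2]
def proj(n,p):
    K,r,t=cam(n); return cv2.projectPoints(np.array([p],float),r,t,K,None)[0].ravel()
E
python3 - <<'E'
from h import *
for n in("scene","top"):
    im=imaging.snapshot(n); cv2.imwrite(f"pics/{n}0.png",im[...,::-1])
    K,r,t=cam(n);R=cv2.Rodrigues(r)[0];print(n,K[0,0],-R.T@t,R[2])
print(arm.read_state(),arm.pinch_z)
E
```

```text
scene 365.9751136053195 [ 1.06954741 -0.39300791  0.65827738] [-0.59257265  0.43480692 -0.67808598]
top 511.35091680884653 [ 0.3816236  -0.0023591   1.32163563] [ 0.15929371 -0.01025289 -0.987178  ]
{'clock': 0.1, 'joint_pos': array([-7.99566833e+01,  2.83107504e+01,  7.71240484e+01,  6.89027310e-04,
        7.46299923e+01, -5.47222019e+00]), 'qd': array([ 0.00701114, -0.16192003, -0.06971683,  0.00419607,  0.00653609,
       -0.05340041]), 'effort': array([ 2.80258892e-04, -8.80240703e+01, -3.82542264e+01,  7.08487700e-02,
        4.81534924e-02, -2.95680161e-05]), 'tcp_pos': array([ 0.16712699, -0.60187098,  0.21340137]), 'ee_rot': array([-1.79993160e+02,  6.44324936e-02, -7.44846423e+01]), 'force': array([-0.04247   ,  0.12718557,  0.57398041]), 'wrist_torque': array([-0.01801694, -0.02392248, -0.01250634]), 'opening': 0.09141564089984276} 0.0188
```

View pics/top0.png

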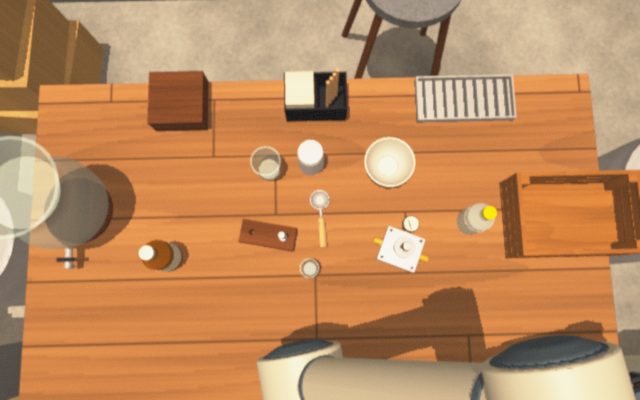

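View pics/scene0.png

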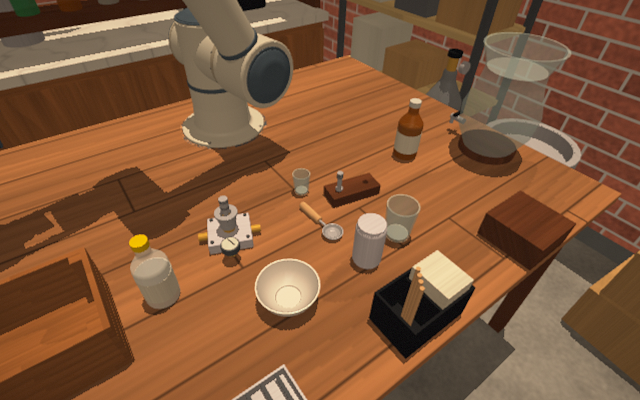

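Top view: outlet at about (402,248), plug head near (406,245), rest at (268,235) with the free hole near (251,232). The gauge is at (411,224) and the glass at (310,268). Next, enlarged crops of both.

Run:
```python
from h import *
t=cv2.imread("pics/top0.png");s=cv2.imread("pics/scene0.png")
f=lambda im,x,y,w,h,k:cv2.resize(im[y:y+h,x:x+w],None,fx=k,fy=k,interpolation=cv2.INTER_CUBIC)
a=np.hstack([f(t,370,210,64,64,6),f(t,234,205,68,64,6)])
b=np.hstack([f(s,190,190,79,64,5),f(s,318,165,79,64,5)])
b=cv2.copyMakeBorder(b,0,0,0,0,0); w=max(a.shape[1],b.shape[1])
p=lambda i:cv2.copyMakeBorder(i[:300] if 0 else i,0,0,0,w-i.shape[1],0)
m=np.vstack([p(a),p(b)]);print(a.shape,b.shape,m.shape)
m=cv2.resize(m,None,fx=.85,fy=.85) if m.shape[0]>600 else m
cv2.imwrite("pics/crops.png",m);print(m.shape)
# white block and dark wood masks in top view
hsv=cv2.cvtColor(t,cv2.COLOR_BGR2HSV)
for nm,(x,y,w,h),mask,z in(("block",(370,215,64,64),(hsv[...,1]<60)&(hsv[...,2]>150),.03),("rest",(230,210,75,50),(hsv[...,2]<140)&(hsv[...,1]>100),.03)):
    mm=np.zeros(mask.shape,np.uint8);mm[y:y+h,x:x+w]=mask[y:y+h,x:x+w]*255
    mm=cv2.morphologyEx(mm,cv2.MORPH_OPEN,np.ones((3,3)))
    c=max(cv2.findContours(mm,0,2)[0],key=cv2.contourArea);r=cv2.minAreaRect(c);bx=cv2.boxPoints(r)
    P=np.array([ray("top",u,v,z) for u,v in bx]);print(nm,r,P.mean(0),np.linalg.norm(np.diff(P,axis=0),axis=1),[np.degrees(np.arctan2(*(P[i+1]-P[i])[1::-1])) for i in(0,1)])
```

```text
(384, 792, 3) (320, 790, 3) (704, 792, 3)
(598, 673, 3)
block ((400.85400390625, 248.90142822265625), (39.64219284057617, 35.28496551513672), 19.98310661315918) [ 0.47798154 -0.20861971  0.03      ] [0.09006321 0.10001308 0.08974518] [np.float64(-22.306016175528054), np.float64(-111.6180506219045)]
rest ((250.5, 230.5), (5.0, 5.0), 90.0) [0.53366752 0.17087234 0.03      ] [0.01268574 0.0127596  0.0126659 ] [np.float64(-91.38005347035117), np.float64(179.83468557803204)]
```

View pics/crops.png

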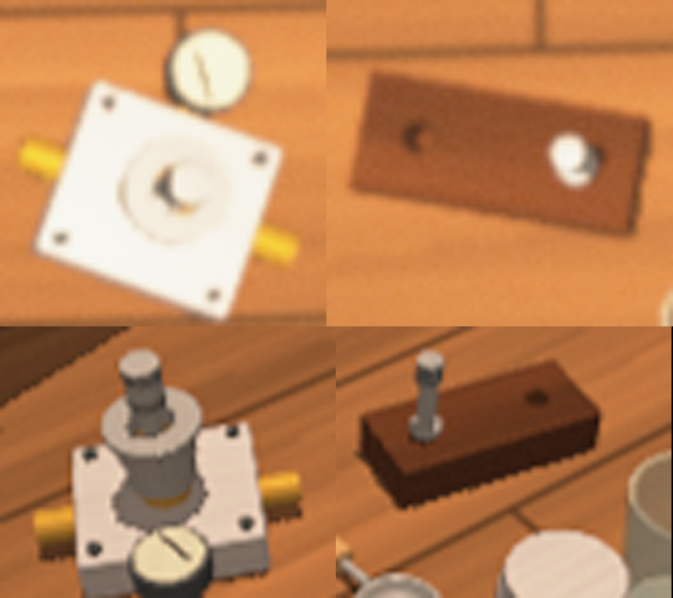

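Crops: the block mask fits 90 x 100 mm exactly. The gauge side faces the top of the image, and the free hole is at the left (+y) end of the rest. Now the numbers.

Run:
```python
from h import *
C=np.array([.4780,-.2086])
print("head px pred top",proj("top",[*C,.1245]),"scene",proj("scene",[*C,.1245]))
print("flange px scene for z .084",proj("scene",[*C,.084]))
q=[(242.5,219.1),(297.5,228.5),(293.9,251.1),(238.7,241.7)]
P=np.array([ray("top",u,v,.03) for u,v in q]);print(P,P.mean(0),np.linalg.norm(np.roll(P,-1,0)-P,axis=1))
y=(P[0]+P[3]-P[1]-P[2]);y/=np.linalg.norm(y);print("y axis",y,"hole",P.mean(0)+.04*y,"direct",ray("top",251.4,231.9,.03))
# refined rest mask
t=cv2.imread("pics/top0.png").astype(float);roi=np.zeros(t.shape[:2],np.uint8)
m=((t[...,2]<165)&(t[...,2]>40)).astype(np.uint8);roi[212:258,232:304]=m[212:258,232:304]
roi=cv2.morphologyEx(roi,cv2.MORPH_OPEN,np.ones((3,3)))
c=max(cv2.findContours(roi,0,2)[0],key=cv2.contourArea);r=cv2.minAreaRect(c);B=np.array([ray("top",u,v,.03) for u,v in cv2.boxPoints(r)])
print(r,B.mean(0),np.linalg.norm(np.diff(B,axis=0),axis=1))
# hole as dark ellipse in scene
s=cv2.imread("pics/scene0.png").astype(float);
x=s[190:203,432-80+5:432-80+25].sum(2);print("bottle",ray("top",490,213,.17),"shot",ray("top",310,268,.06),"can",ray("top",311,148,.115))
p=(318+(537-336)/4.25,165+(398-326.4)/4.25);print("scene hole",p,ray("scene",*p,.03)," scene head top",(190+140/4.25,165+25+(352-326.4)/4.25))
st=arm.read_state();yaw=np.radians(-74.485);A=np.array([[np.cos(yaw),np.sin(yaw)],[np.sin(yaw),-np.cos(yaw)]])
print("shift tool xy to outlet mm",A@(C-st['tcp_pos'][:2])*1e3)
```

```text
head px pred top [407.11712087 245.6313063 ] scene [221.92889096 198.05367037]
flange px scene for z .084 [224.81518921 211.46558098]
[[0.56334606 0.19115708 0.03      ]
 [0.53589555 0.05159885 0.03      ]
 [0.47876506 0.06163497 0.03      ]
 [0.50590446 0.20072981 0.03      ]] [0.52097778 0.12628018 0.03      ] [0.14223231 0.05800531 0.14171776 0.05823379]
y axis [0.19225185 0.98134562 0.        ] hole [0.52866786 0.165534   0.03      ] direct [0.53003643 0.16860007 0.03      ]
((268.36578369140625, 235.093994140625), (56.01679992675781, 23.229305267333984), 10.007980346679688) [0.5209836  0.12573566 0.03      ] [0.05902134 0.14281012 0.05886482]
bottle [ 0.54417412 -0.3938214   0.17      ] shot [0.43416153 0.02135133 0.06      ] can [0.72215851 0.01188903 0.115     ]
scene hole (365.29411764705884, 181.8470588235294) [0.53332214 0.16832664 0.03      ]  scene head top (222.94117647058823, 196.0235294117647)
shift tool xy to outlet mm [-295.78474513 -404.74124416]
```

Call:
play_rows:
  motion:
    - [-296, -405, 0, 0, 0, 0, 0.36]
    - [-296, -405, 0, 0, 0, 0, 0.36]
    - [-296, -405, 0, 0, 0, 0, 0.36]
    - [-296, -405, 0, 0, 0, 0, 0.36]
    - [-296, -405, 0, 0, 0, 0, 0.36]
    - [-296, -405, 0, 0, 0, 0, 0.36]
    - [-296, -405, 0, 0, 0, 0, 0.36]
    - [-296, -405, 0, 0, 0, 0, 0.36]
    - [-296, -405, 0, 0, 0, 0, 0.36]
    - [-296, -405, 0, 0, 0, 0, 0.36]
    - [-296, -405, 0, 0, 0, 0, 0.36]
    - [-296, -405, 0, 0, 0, 0, 0.36]
    - [-296, -405, 0, 0, 0, 0, 0.36]
    - [-296, -405, 30, 0, 0, 0, 0.36]
    - [-296, -405, 60, 0, 0, 0, 0.36]
    - [-296, -405, 60, 0, 0, 0, 0.36]
    - [-296, -405, 60, 0, 0, 0, 0.36]

```text
clock: 1.8
tcp_pos: [0.4777, -0.2096, 0.1543]
ee_rot: [180.0, 0.0, -74.6]
force: [0.7, -0.5, 0.5]
opening: 0.0326
```

Run:
```python
from h import *
s=imaging.snapshot("scene")[...,::-1];t=imaging.snapshot("top")[...,::-1]
st=arm.read_state();print(st['tcp_pos'],st['ee_rot'],st['opening'],st['force'],st['clock'])
f=lambda im,x,y,w,h,k:cv2.resize(im[y:y+h,x:x+w],None,fx=k,fy=k,interpolation=cv2.INTER_CUBIC)
cv2.imwrite("pics/c2.png",np.hstack([f(s,180,150,100,120,4),f(t,365,195,80,96,5)]))
print(proj("scene",st['tcp_pos']))
```

```text
[ 0.47865875 -0.20963563  0.15531123] [-1.79928414e+02 -7.56173128e-02 -7.45394750e+01] 0.03291840139020372 [ 5.80576885e-01 -6.84999433e-05  5.98646695e-01] 1.9
[219.27413448 187.55947839]
```

View pics/c2.png

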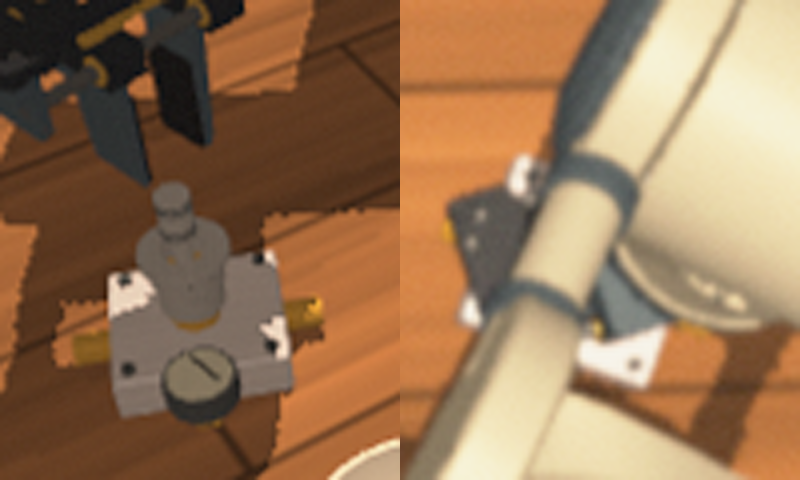

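Left crop: fingertip midpoint at scene px (219,188), matching the projected TCP. The head top is at about (223,197), so the head is about 1.5 mm to +y. I'll straddle it and then feel for the flange.

Call:
play_rows:
  motion:
    - [-2, -0.5, 10, 0, 0, 0, 0.36]
    - [-2, -0.5, 25, 0, 0, 0, 0.36]
    - [-2, -0.5, 40, 0, 0, 0, 0.36]
    - [-2, -0.5, 50, 0, 0, 0, 0.36]
    - [-2, -0.5, 56, 0, 0, 0, 0.36]
    - [-2, -0.5, 58, 0, 0, 0, 0.36]
    - [-2, -0.5, 58, 0, 0, 0, 0.36]
    - [-2, -0.5, 58, 0, 0, 0, 0.36]

```text
clock: 2.7
tcp_pos: [0.4785, -0.2067, 0.0963]
ee_rot: [-180.0, -0.0, -74.5]
force: [0.2, 0.2, -0.1]
opening: 0.033
```

Call:
play_rows:
  motion:
    - [0, 0, 1, 0, 0, 0, 0.36]
    - [0, 0, 2, 0, 0, 0, 0.36]
    - [0, 0, 3, 0, 0, 0, 0.36]
    - [0, 0, 3, 0, 0, 0, 0.36]

```text
clock: 3.1
tcp_pos: [0.4781, -0.2066, 0.0928]
ee_rot: [180.0, 0.0, -74.5]
force: [-0.1, 0.1, -0.2]
opening: 0.0331
```

Call:
play_rows:
  motion:
    - [0, 0, 1, 0, 0, 0, 0.36]
    - [0, 0, 2, 0, 0, 0, 0.36]
    - [0, 0, 3, 0, 0, 0, 0.36]
    - [0, 0, 3, 0, 0, 0, 0.36]

```text
clock: 3.5
tcp_pos: [0.4781, -0.2066, 0.0898]
ee_rot: [180.0, 0.0, -74.5]
force: [0.5, 0.4, 0.6]
opening: 0.0329
```

Call:
play_rows:
  motion:
    - [0, 0, 1, 0, 0, 0, 0.36]
    - [0, 0, 2, 0, 0, 0, 0.36]
    - [0, 0, 3, 0, 0, 0, 0.36]
    - [0, 0, 3, 0, 0, 0, 0.36]

```text
clock: 3.9
tcp_pos: [0.4781, -0.2066, 0.0868]
ee_rot: [180.0, 0.0, -74.5]
force: [0.6, -1.1, 0.4]
opening: 0.0332
```

Call:
play_rows:
  motion:
    - [0, 0, 1, 0, 0, 0, 0.36]
    - [0, 0, 2, 0, 0, 0, 0.36]
    - [0, 0, 2, 0, 0, 0, 0.36]

```text
clock: 4.2
tcp_pos: [0.4781, -0.2066, 0.0848]
ee_rot: [180.0, 0.0, -74.5]
force: [-0.1, 0.4, -0.2]
opening: 0.0329
```

Call:
play_rows:
  motion:
    - [0, 0, 1, 0, 0, 0, 0.36]
    - [0, 0, 2, 0, 0, 0, 0.36]
    - [0, 0, 2, 0, 0, 0, 0.36]

```text
clock: 4.5
tcp_pos: [0.4783, -0.2066, 0.083]
ee_rot: [-180.0, -0.0, -74.5]
force: [-1.0, 0.6, 4.8]
opening: 0.0329
```

Call:
play_rows:
  motion:
    - [0, 0, 1, 0, 0, 0, 0.36]
    - [0, 0, 2, 0, 0, 0, 0.36]
    - [0, 0, 2, 0, 0, 0, 0.36]

```text
clock: 4.8
tcp_pos: [0.4783, -0.2067, 0.081]
ee_rot: [-180.0, -0.0, -74.5]
force: [-0.6, -0.1, 5.5]
opening: 0.0325
```

Call:
play_rows:
  motion:
    - [0, 0, 1, 0, 0, 0, 0.36]
    - [0, 0, 2, 0, 0, 0, 0.36]
    - [0, 0, 2, 0, 0, 0, 0.36]

```text
clock: 5.1
tcp_pos: [0.4783, -0.2066, 0.0791]
ee_rot: [-180.0, -0.0, -74.5]
force: [-1.8, 0.4, 5.8]
opening: 0.0328
```

Call:
play_rows:
  motion:
    - [0, 0, 1, 0, 0, 0, 0.36]
    - [0, 0, 2, 0, 0, 0, 0.36]
    - [0, 0, 2, 0, 0, 0, 0.36]

```text
clock: 5.4
tcp_pos: [0.4782, -0.2066, 0.077]
ee_rot: [-180.0, -0.0, -74.5]
force: [-0.0, 0.8, 3.7]
opening: 0.0327
```

Call:
play_rows:
  motion:
    - [0, 0, 0.5, 0, 0, 0, 0.36]
    - [0, 0, 1, 0, 0, 0, 0.36]
    - [0, 0, 1, 0, 0, 0, 0.36]

```text
clock: 5.7
tcp_pos: [0.4783, -0.2067, 0.076]
ee_rot: [-180.0, -0.0, -74.5]
force: [0.0, 0.2, 5.9]
opening: 0.0331
```

Call:
play_rows:
  motion:
    - [0, 0, 0.3, 0, 0, 0, 0.36]
    - [0, 0, 0.6, 0, 0, 0, 0.36]
    - [0, 0, 0.6, 0, 0, 0, 0.36]

```text
clock: 6.0
tcp_pos: [0.4783, -0.2066, 0.0755]
ee_rot: [-180.0, -0.0, -74.5]
force: [-0.4, 0.3, 6.8]
opening: 0.0326
```

Run:
```python
from h import *
s=imaging.snapshot("scene")[...,::-1]
st=arm.read_state();print(st['tcp_pos'],st['force'])
cv2.imwrite("pics/c3.png",cv2.resize(s[150:250,180:290],None,fx=5,fy=5,interpolation=cv2.INTER_CUBIC))
```

```text
[ 0.47829309 -0.20664861  0.07546978] [-1.02818043 -0.23425918  6.76356486]
```

View pics/c3.png

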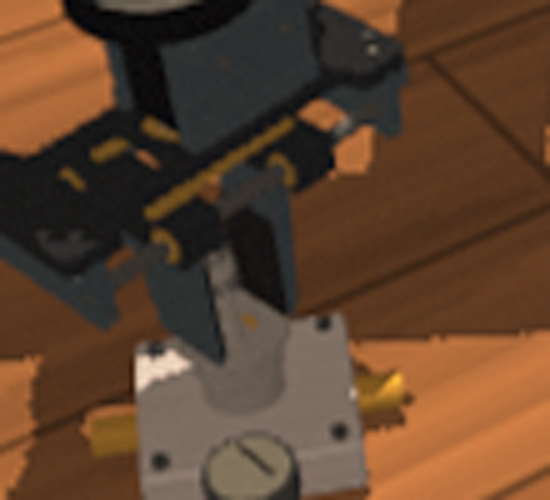

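The fingers straddle the plug neck with the tips on the flange, near crop (225,360) and (290,310). I'll keep going in small steps.

Call:
play_rows:
  motion:
    - [0, 0, 0.3, 0, 0, 0, 0.36]
    - [0, 0, 0.5, 0, 0, 0, 0.36]
    - [0, 0, 0.5, 0, 0, 0, 0.36]

```text
clock: 6.35
tcp_pos: [0.4783, -0.2066, 0.075]
ee_rot: [-180.0, -0.0, -74.5]
force: [-0.8, 0.7, 6.6]
opening: 0.0329
```

Call:
play_rows:
  motion:
    - [0, 0, 0.2, 0, 0, 0, 0.36]
    - [0, 0, 0.4, 0, 0, 0, 0.36]
    - [0, 0, 0.4, 0, 0, 0, 0.36]

```text
clock: 6.65
tcp_pos: [0.4783, -0.2067, 0.0748]
ee_rot: [-180.0, -0.0, -74.5]
force: [-2.4, 0.9, 11.5]
opening: 0.033
```

Call:
play_rows:
  motion:
    - [0, 0, 0.2, 0, 0, 0, 0.36]
    - [0, 0, 0.2, 0, 0, 0, 0.36]
    - [0, 0, 0.2, 0, 0, 0, 0.36]

```text
clock: 6.95
tcp_pos: [0.4783, -0.2067, 0.0747]
ee_rot: [-180.0, -0.0, -74.5]
force: [-2.3, 1.8, 14.8]
opening: 0.0326
```

Run:
```python
from h import *
a=imaging.snapshot("scene");s=cv2.cvtColor(a,cv2.COLOR_RGB2BGR)
st=arm.read_state();print(st['tcp_pos'],st['force'])
old=cv2.imread("pics/c3.png");new=cv2.resize(s[150:250,180:290],None,fx=5,fy=5,interpolation=cv2.INTER_CUBIC)
cv2.imwrite("pics/c4.png",cv2.resize(np.hstack([old[200:400,150:310],new[200:400,150:310]]),None,fx=2,fy=2))
```

```text
[ 0.47830195 -0.20665214  0.07471929] [-3.32207443  0.98003766 14.34254365]
```

View pics/c4.png

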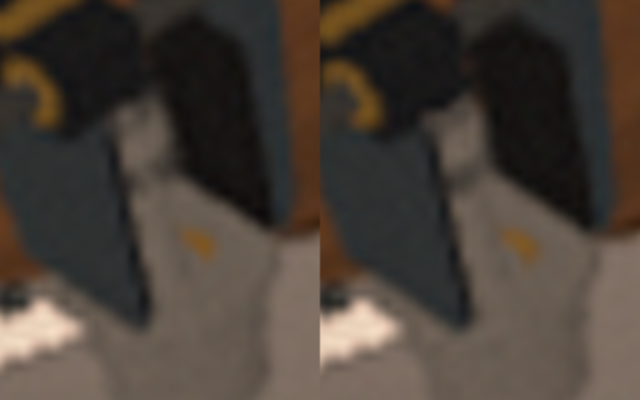

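The force jumped to 14 N with no more travel, so this is the stop. The head in view is barely changed between .0755 and .0747, so it may already have risen. I'll go up to grasp height and check the plug and sleeve.

Call:
play_rows:
  motion:
    - [0, 0, -1, 0, 0, 0, 0.36]
    - [0, 0, -3, 0, 0, 0, 0.36]
    - [0, 0, -6, 0, 0, 0, 0.36]
    - [0, 0, -12, 0, 0, 0, 0.36]
    - [0, 0, -17, 0, 0, 0, 0.36]
    - [0, 0, -20, 0, 0, 0, 0.36]
    - [0, 0, -20, 0, 0, 0, 0.36]

```text
clock: 7.7
tcp_pos: [0.4784, -0.2067, 0.0947]
ee_rot: [-180.0, -0.0, -74.5]
force: [0.3, -0.2, 0.0]
opening: 0.0326
```

Run:
```python
from h import *
a=imaging.snapshot("scene");s=cv2.cvtColor(a,cv2.COLOR_RGB2BGR)
st=arm.read_state();print(st['tcp_pos'],st['force'])
o=cv2.imread("pics/scene0.png")
f=lambda im:cv2.resize(im[180:250,195:260],None,fx=6,fy=6,interpolation=cv2.INTER_CUBIC)
cv2.imwrite("pics/c5.png",np.hstack([f(o),f(s)]))
C=(.478,-.207)
for z in(.1095-.015,.1135-.015,.0747+.002,.0836): print(z,(proj("scene",[*C,z])-[195,180])*6)
```

```text
[ 0.47830499 -0.20667118  0.09444996] [-0.57179495 -0.66077788 -0.4033507 ]
0.0945 [178.48888315 166.74795917]
0.0985 [176.81578874 158.90602569]
0.0767 [185.80087432 201.01987343]
0.0836 [182.99196508 187.85428084]
```

View pics/c5.png

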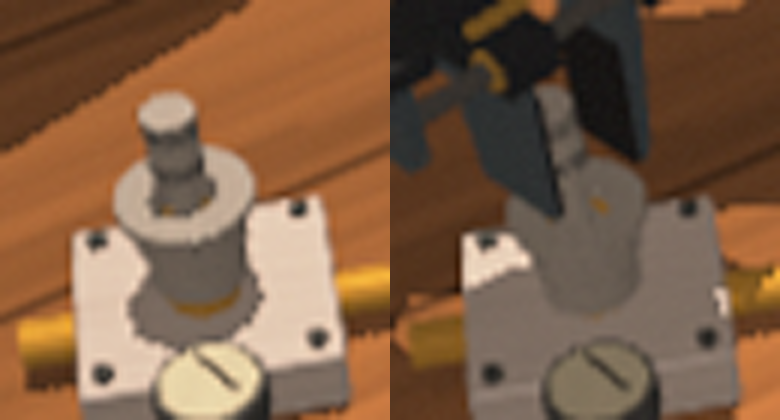

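The sleeve has stayed back: the flange's back edge dropped from row 145 to 155, and the brass band is hidden. The head has risen (underside from about 148 to 140). Now grip it.

Call:
play_rows:
  motion:
    - [0, 0, 0, 0, 0, 0, 0.3]
    - [0, 0, 0, 0, 0, 0, 0.25]
    - [0, 0, 0, 0, 0, 0, 0.22]
    - [0, 0, 0, 0, 0, 0, 0.2]
    - [0, 0, 0, 0, 0, 0, 0.15]
    - [0, 0, 0, 0, 0, 0, 0.15]
  newtons: 15

```text
clock: 8.35
tcp_pos: [0.4784, -0.2069, 0.0942]
ee_rot: [-180.0, -0.0, -74.5]
force: [0.2, -5.4, -0.3]
opening: 0.0199
```

Call:
play_rows:
  motion:
    - [0.2, 0, 0, 0, 0, 0, 0.1]
    - [0.4, 0, 0, 0, 0, 0, 0.1]
    - [0.4, 0, 0, 0, 0, 0, 0.1]
    - [0.4, 0, 0, 0, 0, 0, 0.1]
  newtons: 40

```text
clock: 8.75
tcp_pos: [0.4784, -0.2071, 0.0942]
ee_rot: [-180.0, -0.0, -74.5]
force: [0.7, -5.5, 0.3]
opening: 0.0193
```

Call:
play_rows:
  motion:
    - [0, 0, -1, 0, 0, 0, 0.1]
    - [0, 0, -2, 0, 0, 0, 0.1]
    - [0, 0, -3, 0, 0, 0, 0.1]
    - [0, 0, -4, 0, 0, 0, 0.1]

```text
clock: 9.15
tcp_pos: [0.4778, -0.2068, 0.0977]
ee_rot: [179.9, 0.0, -74.5]
force: [0.4, -5.0, -11.1]
opening: 0.0187
```

Call:
play_rows:
  motion:
    - [0, 0, -2, 0, 0, 0, 0.1]
    - [0, 0, -4, 0, 0, 0, 0.1]
    - [0, 0, -6, 0, 0, 0, 0.1]
    - [0, 0, -8, 0, 0, 0, 0.1]
    - [0, 0, -10, 0, 0, 0, 0.1]

```text
clock: 9.65
tcp_pos: [0.4782, -0.2068, 0.1084]
ee_rot: [180.0, 0.0, -74.5]
force: [-0.7, 0.4, -1.4]
opening: 0.0193
```

Call:
play_rows:
  motion:
    - [0, 0, -3, 0, 0, 0, 0.1]
    - [0, 0, -6, 0, 0, 0, 0.1]
    - [0, 0, -9, 0, 0, 0, 0.1]
    - [0, 0, -12, 0, 0, 0, 0.1]
    - [0, 0, -15, 0, 0, 0, 0.1]
    - [0, 0, -18, 0, 0, 0, 0.1]
    - [0, 0, -21, 0, 0, 0, 0.1]
    - [0, 0, -24, 0, 0, 0, 0.1]
    - [0, 0, -27, 0, 0, 0, 0.1]
    - [0, 0, -30, 0, 0, 0, 0.1]
    - [0, 0, -30, 0, 0, 0, 0.1]
    - [0, 0, -30, 0, 0, 0, 0.1]

```text
clock: 10.85
tcp_pos: [0.4783, -0.207, 0.1382]
ee_rot: [-180.0, -0.0, -74.5]
force: [-0.3, 0.3, -0.8]
opening: 0.0192
```

Call:
play_rows:
  motion:
    - [0, 0, -15, 0, 0, 0, 0.1]
    - [0, 0, -30, 0, 0, 0, 0.1]
    - [0, 0, -45, 0, 0, 0, 0.1]
    - [0, 0, -60, 0, 0, 0, 0.1]
    - [0, 0, -70, 0, 0, 0, 0.1]
    - [0, 0, -70, 0, 0, 0, 0.1]
    - [0, 0, -70, 0, 0, 0, 0.1]

```text
clock: 11.55
tcp_pos: [0.4781, -0.2069, 0.2078]
ee_rot: [180.0, 0.0, -74.5]
force: [0.9, 0.4, -1.9]
opening: 0.0189
```

Run:
```python
from h import *
s=cv2.cvtColor(imaging.snapshot("scene"),cv2.COLOR_RGB2BGR)
st=arm.read_state();p=st['tcp_pos'];print(p,st['force'],st['opening'])
x0,y0=170,100
cv2.imwrite("pics/c6.png",cv2.resize(s[y0:y0+140,x0:x0+110],None,fx=4,fy=4,interpolation=cv2.INTER_CUBIC))
for n,dz in(("head",.019),("collar bottom",.019-.053),("nose",.019-.073)): print(n,(proj("scene",p+[0,0,dz])-[x0,y0])*4)
H=np.array([.530,.166]);yaw=np.radians(st['ee_rot'][2]);A=np.array([[np.cos(yaw),np.sin(yaw)],[np.sin(yaw),-np.cos(yaw)]])
print("shift",A@(H-p[:2])*1e3)
```

```text
[ 0.47796274 -0.20681556  0.20750312] [ 0.05797294 -0.41619207 -2.34475314] 0.019080463327008267
head [178.08780888 237.79835824]
collar bottom [195.78721076 320.83459667]
nose [202.03896817 350.16453799]
shift [-345.31642959 -149.85287703]
```

View pics/c6.png

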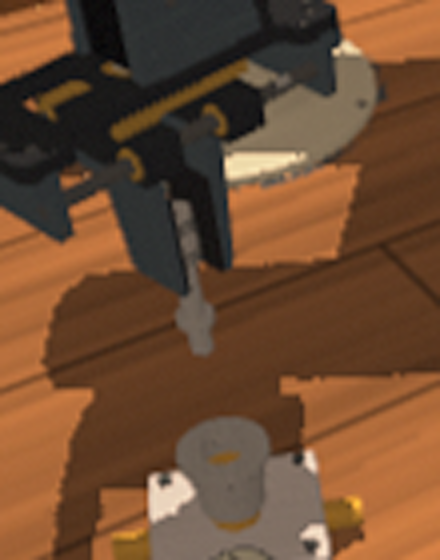

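The plug is out and upright, with the nose at crop (203,355) against a predicted (202,350). The brass band is visible again, so the sleeve is forward. One refinement of the hole from the first pictures.

Run:
```python
from h import *
for n,(x,y,w,h) in(("scene",(358,176,15,12)),("top",(245,225,14,14))):
    g=cv2.imread(f"pics/{n}0.png").astype(int).sum(2)[y:y+h,x:x+w]
    bg=np.median(g);d=np.clip(bg-g-25,0,80).astype(float)
    m=cv2.moments(d);u,v=x+m['m10']/m['m00'],y+m['m01']/m['m00'];print(n,u,v,ray(n,u,v,.03));print(g)
C=(.4783,-.2070)
for n in("scene","top"): print(n,proj(n,[*C,.1245]))
```

```text
scene 365.09322033898303 181.44237288135594 [0.53171697 0.16902122 0.03      ]
[[220 208 201 206 211 218 217 212 217 213 214 214 208 202 285]
 [210 213 215 219 217 221 216 214 211 213 207 204 208 209 212]
 [219 214 218 212 214 208 207 209 208 211 209 200 195 191 186]
 [219 208 213 212 210 207 192 178 188 200 196 193 185 186 178]
 [208 209 210 210 187 161 144 119 137 168 182 182 182 180 177]
 [205 202 199 200 164 126 112 106 107 125 168 180 181 175 180]
 [199 198 189 191 165 127 108 113 106 115 165 181 181 181 184]
 [196 188 186 187 175 161 146 143 141 155 178 188 183 180 178]
 [184 186 187 185 185 182 183 173 175 179 180 180 175 181 178]
 [187 183 180 185 185 183 186 179 181 180 180 182 173 179 178]
 [186 187 183 180 185 176 182 181 183 176 179 179 183 185 185]
 [182 180 178 180 175 185 179 175 183 182 183 191 193 175 173]]
top 250.3980463980464 230.92796092796092 [0.53257681 0.17113321 0.03      ]
[[269 276 268 266 261 269 255 267 270 263 266 269 259 272]
 [272 272 269 273 267 265 274 271 265 267 264 255 260 265]
 [267 267 273 264 275 265 271 260 268 269 269 271 260 273]
 [262 260 269 270 257 243 248 236 246 265 269 275 258 275]
 [272 262 264 263 241 222 204 214 236 250 269 279 264 267]
 [269 270 268 252 212 175 171 204 245 254 262 261 281 266]
 [276 263 267 243 198 178 193 250 283 280 266 269 272 272]
 [290 275 273 248 206 176 215 277 299 293 273 266 279 284]
 [296 295 289 268 231 197 211 255 292 293 270 285 271 274]
 [291 294 302 293 272 236 223 248 288 287 298 291 288 281]
 [312 304 304 296 289 277 275 278 299 297 301 297 293 293]
 [310 306 296 297 305 302 290 288 311 305 295 302 300 307]
 [309 299 313 306 304 306 313 295 300 304 312 308 305 303]
 [307 311 304 311 314 312 312 307 310 307 310 305 309 293]]
scene [222.67024252 197.84718357]
top [406.42977049 245.52008954]
```

Hole estimates agree within 3 mm, around (0.5305, 0.1685). Moving above it.

Call:
play_rows:
  motion:
    - [-25, -11, 0, 0, 0, 0, 0.1]
    - [-55, -24, 0, 0, 0, 0, 0.1]
    - [-85, -37, 0, 0, 0, 0, 0.1]
    - [-115, -50, 0, 0, 0, 0, 0.1]
    - [-145, -63, 0, 0, 0, 0, 0.1]
    - [-175, -76, 0, 0, 0, 0, 0.1]
    - [-205, -89, 0, 0, 0, 0, 0.1]
    - [-235, -102, 0, 0, 0, 0, 0.1]
    - [-265, -115, 0, 0, 0, 0, 0.1]
    - [-295, -128, 0, 0, 0, 0, 0.1]
    - [-320, -139, 0, 0, 0, 0, 0.1]
    - [-338, -146, 0, 0, 0, 0, 0.1]
    - [-348, -150.5, 0, 0, 0, 0, 0.1]
    - [-348, -150.5, 20, 0, 0, 0, 0.1]
    - [-348, -150.5, 40, 0, 0, 0, 0.1]
    - [-348, -150.5, 60, 0, 0, 0, 0.1]
    - [-348, -150.5, 70, 0, 0, 0, 0.1]
    - [-348, -150.5, 80, 0, 0, 0, 0.1]
    - [-348, -150.5, 80, 0, 0, 0, 0.1]
    - [-348, -150.5, 80, 0, 0, 0, 0.1]

```text
clock: 13.6
tcp_pos: [0.5305, 0.1685, 0.1286]
ee_rot: [-180.0, -0.0, -74.5]
force: [-0.1, -0.6, -1.8]
opening: 0.0194
```

Run:
```python
from h import *
s=cv2.cvtColor(imaging.snapshot("scene"),cv2.COLOR_RGB2BGR)
st=arm.read_state();p=st['tcp_pos'];print(p,st['ee_rot'],st['force'],st['opening'])
x0,y0=310,110
cv2.imwrite("pics/c7.png",cv2.resize(s[y0:y0+100,x0:x0+100],None,fx=6,fy=6,interpolation=cv2.INTER_CUBIC))
for n,dz in(("nose",.018-.073),("mouth",.03-p[2])): print(n,(proj("scene",p+[0,0,dz])-[x0,y0])*6)
```

```text
[0.53066239 0.16859258 0.12886604] [-1.79944693e+02 -4.78560586e-03 -7.44875899e+01] [ 0.35776411  0.04653312 -1.34665673] 0.018944798350064646
nose [338.81258286 350.18281023]
mouth [328.28974775 427.77485147]
```

View pics/c7.png

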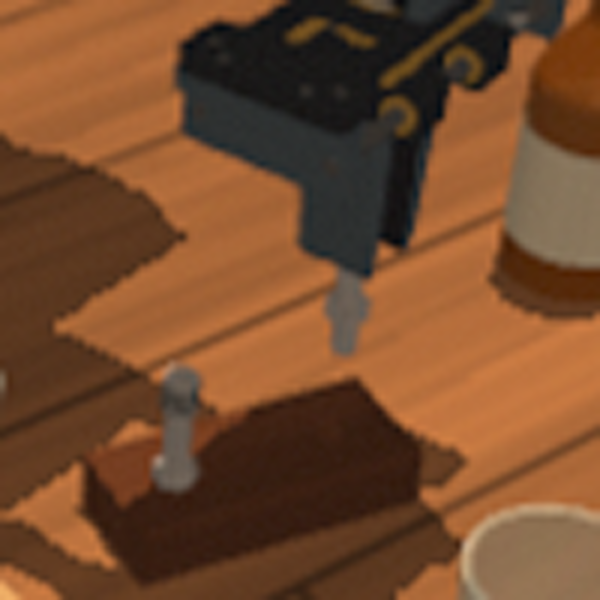

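The nose is within about half a pixel of prediction above the hole, at crop (344,352). Lowering gently.

Call:
play_rows:
  motion:
    - [0, 0, 8, 0, 0, 0, 0.1]
    - [0, 0, 18, 0, 0, 0, 0.1]
    - [0, 0, 28, 0, 0, 0, 0.1]
    - [0, 0, 35, 0, 0, 0, 0.1]
    - [0, 0, 38, 0, 0, 0, 0.1]
    - [0, 0, 38, 0, 0, 0, 0.1]

```text
clock: 14.25
tcp_pos: [0.53, 0.1685, 0.0896]
ee_rot: [179.9, 0.0, -74.5]
force: [0.1, -0.5, -1.2]
opening: 0.019
```

Call:
play_rows:
  motion:
    - [0, 0, 1, 0, 0, 0, 0.1]
    - [0, 0, 2, 0, 0, 0, 0.1]
    - [0, 0, 3, 0, 0, 0, 0.1]
    - [0, 0, 4, 0, 0, 0, 0.1]
    - [0, 0, 4, 0, 0, 0, 0.1]

```text
clock: 14.75
tcp_pos: [0.5302, 0.1685, 0.0862]
ee_rot: [180.0, 0.0, -74.5]
force: [0.1, -0.2, -1.7]
opening: 0.0191
```

Call:
play_rows:
  motion:
    - [0, 0, 0.7, 0, 0, 0, 0.1]
    - [0, 0, 1.4, 0, 0, 0, 0.1]
    - [0, 0, 2, 0, 0, 0, 0.1]
    - [0, 0, 2, 0, 0, 0, 0.1]

```text
clock: 15.15
tcp_pos: [0.5302, 0.1686, 0.0841]
ee_rot: [180.0, 0.0, -74.5]
force: [0.7, -0.0, -1.4]
opening: 0.0193
```

Call:
play_rows:
  motion:
    - [0, 0, 0.7, 0, 0, 0, 0.1]
    - [0, 0, 1.4, 0, 0, 0, 0.1]
    - [0, 0, 2, 0, 0, 0, 0.1]
    - [0, 0, 2, 0, 0, 0, 0.1]

```text
clock: 15.55
tcp_pos: [0.5302, 0.1686, 0.0821]
ee_rot: [180.0, 0.0, -74.5]
force: [-0.3, 0.3, -1.9]
opening: 0.0193
```

Call:
play_rows:
  motion:
    - [0, 0, 0.7, 0, 0, 0, 0.1]
    - [0, 0, 1.4, 0, 0, 0, 0.1]
    - [0, 0, 2, 0, 0, 0, 0.1]
    - [0, 0, 2, 0, 0, 0, 0.1]

```text
clock: 15.95
tcp_pos: [0.5302, 0.1686, 0.0801]
ee_rot: [180.0, 0.0, -74.5]
force: [-0.1, -0.3, -1.0]
opening: 0.019
```

Call:
play_rows:
  motion:
    - [0, 0, 0.7, 0, 0, 0, 0.1]
    - [0, 0, 1.4, 0, 0, 0, 0.1]
    - [0, 0, 2, 0, 0, 0, 0.1]
    - [0, 0, 2, 0, 0, 0, 0.1]

```text
clock: 16.35
tcp_pos: [0.5302, 0.1686, 0.0781]
ee_rot: [180.0, 0.0, -74.5]
force: [-0.3, -0.7, -0.9]
opening: 0.0193
```

Call:
play_rows:
  motion:
    - [0, 0, 1, 0, 0, 0, 0.1]
    - [0, 0, 2, 0, 0, 0, 0.1]
    - [0, 0, 3, 0, 0, 0, 0.1]
    - [0, 0, 4, 0, 0, 0, 0.1]
    - [0, 0, 4, 0, 0, 0, 0.1]

```text
clock: 16.85
tcp_pos: [0.5301, 0.1686, 0.0741]
ee_rot: [180.0, 0.0, -74.5]
force: [0.2, 0.1, -0.4]
opening: 0.0193
```

Call:
play_rows:
  motion:
    - [0, 0, 1, 0, 0, 0, 0.1]
    - [0, 0, 2, 0, 0, 0, 0.1]
    - [0, 0, 3, 0, 0, 0, 0.1]
    - [0, 0, 4, 0, 0, 0, 0.1]
    - [0, 0, 4, 0, 0, 0, 0.1]

```text
clock: 17.35
tcp_pos: [0.5301, 0.1686, 0.0701]
ee_rot: [180.0, 0.0, -74.5]
force: [0.1, 0.1, -1.8]
opening: 0.0192
```

Call:
play_rows:
  motion:
    - [0, 0, 0.5, 0, 0, 0, 0.1]
    - [0, 0, 1, 0, 0, 0, 0.1]
    - [0, 0, 1.5, 0, 0, 0, 0.1]
    - [0, 0, 1.5, 0, 0, 0, 0.1]

```text
clock: 17.75
tcp_pos: [0.5302, 0.1686, 0.0687]
ee_rot: [180.0, 0.0, -74.5]
force: [-0.2, -0.5, -0.7]
opening: 0.0193
```

Call:
play_rows:
  motion:
    - [0, 0, 0.5, 0, 0, 0, 0.1]
    - [0, 0, 1, 0, 0, 0, 0.1]
    - [0, 0, 1, 0, 0, 0, 0.1]

```text
clock: 18.05
tcp_pos: [0.5302, 0.1686, 0.0677]
ee_rot: [180.0, 0.0, -74.5]
force: [-0.2, -0.4, -1.9]
opening: 0.019
```

Call:
play_rows:
  motion:
    - [0, 0, 0.5, 0, 0, 0, 0.1]
    - [0, 0, 1, 0, 0, 0, 0.1]
    - [0, 0, 1, 0, 0, 0, 0.1]

```text
clock: 18.35
tcp_pos: [0.5302, 0.1686, 0.0666]
ee_rot: [180.0, -0.0, -74.5]
force: [0.4, 0.3, -1.7]
opening: 0.0194
```

Call:
play_rows:
  motion:
    - [0, 0, 0.5, 0, 0, 0, 0.1]
    - [0, 0, 1, 0, 0, 0, 0.1]
    - [0, 0, 1, 0, 0, 0, 0.1]

```text
clock: 18.65
tcp_pos: [0.5302, 0.1686, 0.0656]
ee_rot: [180.0, -0.0, -74.5]
force: [0.4, -0.0, -1.9]
opening: 0.0189
```

Call:
play_rows:
  motion:
    - [0, 0, 0.5, 0, 0, 0, 0.1]
    - [0, 0, 1, 0, 0, 0, 0.1]
    - [0, 0, 1, 0, 0, 0, 0.1]

```text
clock: 18.95
tcp_pos: [0.5302, 0.1685, 0.0646]
ee_rot: [180.0, -0.0, -74.5]
force: [-0.4, 0.5, -1.9]
opening: 0.0189
```

Call:
play_rows:
  motion:
    - [0, 0, 0.5, 0, 0, 0, 0.1]
    - [0, 0, 1, 0, 0, 0, 0.1]
    - [0, 0, 1, 0, 0, 0, 0.1]

```text
clock: 19.25
tcp_pos: [0.5302, 0.1686, 0.0636]
ee_rot: [180.0, 0.0, -74.5]
force: [-0.0, -0.2, -1.0]
opening: 0.019
```

Call:
play_rows:
  motion:
    - [0, 0, 0.4, 0, 0, 0, 0.1]
    - [0, 0, 0.7, 0, 0, 0, 0.1]
    - [0, 0, 0.7, 0, 0, 0, 0.1]

```text
clock: 19.55
tcp_pos: [0.5304, 0.1686, 0.0633]
ee_rot: [-180.0, 0.0, -74.5]
force: [-1.0, 0.4, 5.7]
opening: 0.0191
```

Run:
```python
from h import *
s=cv2.cvtColor(imaging.snapshot("scene"),cv2.COLOR_RGB2BGR)
st=arm.read_state();print(st['tcp_pos'],st['force'])
x0,y0=320,130
cv2.imwrite("pics/c8.png",cv2.resize(s[y0:y0+80,x0:x0+80],None,fx=6,fy=6,interpolation=cv2.INTER_CUBIC))
```

```text
[0.53042817 0.16861954 0.06331552] [-0.51628394 -0.17801423  5.29009961]
```

View pics/c8.png

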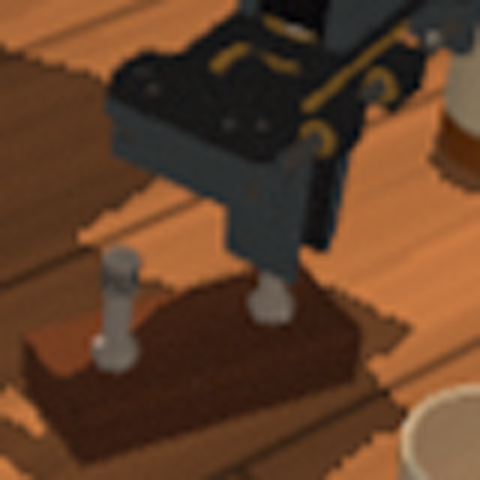

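The collar is seated on the rest at crop (270,305), with 5 N at exactly the expected height. Releasing (partial opening), then retreating upwards.

Call:
play_rows:
  motion:
    - [0, 0, 0, 0, 0, 0, 0.23]
    - [0, 0, 0, 0, 0, 0, 0.28]
    - [0, 0, 0, 0, 0, 0, 0.36]
    - [0, 0, 0, 0, 0, 0, 0.4]
    - [0, 0, 0, 0, 0, 0, 0.4]
    - [0, 0, -5, 0, 0, 0, 0.4]
    - [0, 0, -15, 0, 0, 0, 0.4]
    - [0, 0, -30, 0, 0, 0, 0.4]
    - [0, 0, -50, 0, 0, 0, 0.4]
    - [0, 0, -75, 0, 0, 0, 0.4]
    - [0, 0, -100, 0, 0, 0, 0.4]
    - [0, 0, -125, 0, 0, 0, 0.4]
    - [0, 0, -150, 0, 0, 0, 0.4]
    - [0, 0, -150, 0, 0, 0, 0.4]
    - [0, 0, -150, 0, 0, 0, 0.4]

```text
clock: 21.1
tcp_pos: [0.5304, 0.1686, 0.2139]
ee_rot: [-179.9, -0.0, -74.5]
force: [-0.5, -0.2, -0.7]
opening: 0.0363
```

Run:
```python
from h import *
s=cv2.cvtColor(imaging.snapshot("scene"),cv2.COLOR_RGB2BGR)
st=arm.read_state();print(st['tcp_pos'],st['force'],st['opening'])
x0,y0=190,130
cv2.imwrite("pics/c9.png",cv2.resize(s[y0:y0+130,x0:x0+200],None,fx=4,fy=4,interpolation=cv2.INTER_CUBIC))
for dz in(.098,.03):print((proj("scene",[.5302,.1686,dz])-[x0,y0])*4)
```

```text
[0.52995322 0.16853469 0.21307687] [0.21340722 0.63296554 0.33152216] 0.03619920838932489
[709.45307815 123.24939606]
[698.41462681 204.8215001 ]
```

View pics/c9.png

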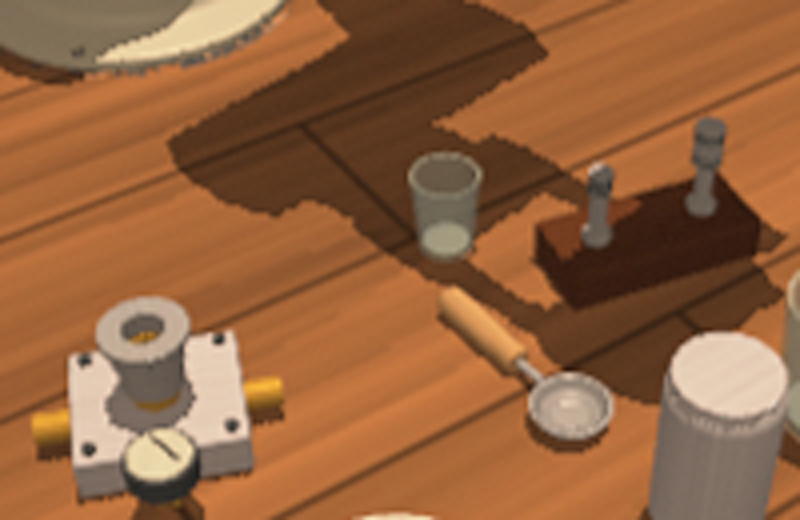

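The plug stands upright and fully home: head top at (710,124) against a predicted (709,123). The sleeve is forward with its brass band visible, and the other things on the bar are where they were.

```bash
python3 -c "
from workcell import ticket; print(ticket.finish_job())"
```

```text
the job is handed in; nothing more can be done
None
```

The plug is out of the coupling and standing in the rest's free hole. The job was handed in at about 21 s of the 64 s allowed, and it reported no verdict.

- **Unlocking:** I felt for the flange and met it about 84 mm above the bar. I then pushed the sleeve back to its stop in small steps, with a highest reading of about 15 N against the 30 N limit. The pictures showed the plug risen and the sleeve staying back.
- **Drawing out:** the highest upward pull read was about 11 N. In the picture afterwards the sleeve was forward again.
- **Placing:** the plug went into the hole with no side load and seated at the expected height with about 5 N.

**Last checks:** after letting go, the plug's head top was within a pixel of where a fully home, upright plug should appear. The sleeve was forward, the gripper was clear above the rest, and the bystanders in the last picture had not visibly moved. The mixer and spirit bottles and the bowl were mostly or wholly outside that picture.

**Disagreements:** my estimates of the hole's position differed by a few millimetres, and I used a value in between. The force reading also dipped to about 4 N during the push, below the sleeve spring's stated 5.4 N. I did not explain that dip, and the stop still came where expected.

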